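# Make up the navy kit tray

## Robot

A 6-joint arm with a two-finger parallel gripper is mounted at the origin on the work surface. World frame = base frame: x ahead of the robot, y to its left, z up, the work surface at z = 0. Lengths are in mm, angles in rad, forces in N, time in s.
With the tool pointing down it reaches from about 250 to 800 mm from the base axis. Payload 8.5 kg.
Tool frame: the origin (TCP) lies on the centre line of the jaws, within the pads' length; the fingertips stand env.finger_overhang ahead of it and the grasp point (between the pads) lies 8 mm behind it (env.finger_overhang is the distance from the TCP to the fingertips, in mm); z points along the fingers, y is the line along which they close (so a half turn about z gives the same grasp; the last joint's range is limited). The gripper opens to 85 mm and grips with 20 to 120 N. Pads are 22 mm wide; open, the fingers measure 114 mm over their backs; the gripper's body (76 mm by 85 mm) begins 54 mm behind the grasp point. The pads swing forward as they close: fully open they stand 13 mm farther back than shut.
Start: joints at [1.219, 0.238, -0.013, 1.319, 0, 1.571], TCP at [180.892, 492.806, 242.276] pointing down, gripper open.
Joint ranges: [-2.66, 2.66], [-1.03, 1.9], [-1.14, 1.46], [-1.82, 2.27], [-1.45, 1.34], [-3.14, 3.14]. Speed limits (rad/s): [2.22, 2.22, 2.79, 3.14, 3.14, 3.14].

## Interface

Orientations are given as a unit quaternion [w, x, y, z].
In Python, from station import env gives the robot as it stands.
- The arm moves only by the tool jog_arm, never from a script. Its argument "motion" is a list that holds one entry, the list of rows, each a list of 7 numbers: the turn, a rotation vector about the world's x, y, z in degrees, then the shift along the world's x, y, z in cm, then the finger opening in cm, from 0 to 8.54. A call has exactly 8 rows; each row shifts and turns the commanded pose from where the row before left it; what a row does not reach is not made up. A row lasts 1/10 s, in which the tool goes at most 50 mm and 8.59 degrees, less where a joint would pass 70% of its speed; a pose out of reach is approached as far as the arm can. A call with a gripper value outside its range is refused whole. The fingers move at their own pace and stop on an object; "newtons" is the grip in N (left out, the last holds). Time passes only in rows, so rows that do not move let the fingers close, or fill a call up. It gives the time, the measured TCP pose, the force, the opening and the grip force at its end, in the units of the state.
- env.get_state(): the state, without advancing time (a new reading comes with each control period).
- env.get_image(name): name is "scene" or "top"; returns the picture (420x560x3 uint8, red, green, blue); there is no depth.
- env.calibration(name): a dict with "fx", "fy", "cx", "cy" (pixels), "R" (3x3) and "t" (3): a world point X has camera coordinates R X + t. Camera axes: x right, y down, z forward; pixel columns grow to the right and rows downward; lengths in mm; the calibration is good to about 2 mm. A picture is of the moment at which its call begins. calibration takes no time and is no camera call.
- env.finish_job(): hands the job in; it is judged then, once.
The state is a dict: "time_s": time; "joints": joint angles; "joint_vel": joint speeds; "joint_torque": joint torques, N m; "ee_pos": TCP position; "ee_rot": TCP orientation; "contact_force": force on the tool from outside, world axes, zero at the start; "torque": the same for the moment, N m; "grip_width": finger opening in mm; "finger_force": force on a finger pad.
Only numpy, scipy, OpenCV 4.12 (cv2) and the standard library are available. Lean on these libraries where they do the work, as an engineer would, in place of code of your own. Each camera call takes 0.05 s, during which the arm holds its last target. There are 200 camera calls.

## Task

Make up the kit tray for the navy sewing job: stand the full navy spool upright in the round cup, put the wound navy bobbin flat in the small round dish, lay the seam ripper flat in the narrow lane and the white buttonhole foot flat in the wide lane, each lying fully inside its own place. Leave the nearly used-up spool, the bare bobbin and the lint brush where they are on the bench, without shifting or tipping them.

Things in the scene. Friction and masses are not known exactly. Their poses are not given: they have to be found in the camera images.
- spool_full: The full spool: navy thread wound thick, 46 mm across and 64 mm tall, standing upright on a white tube (22 mm across) whose end shows in the middle from above. Origin: centre of its underside, z up. To go into the tray.
- bobbin_wound: The wound bobbin: steel, 26 mm across and 11 mm tall, lying flat, with navy thread showing through the windows of its flange. Origin: centre of its underside, z up. To go into the tray.
- seam_ripper: Seam ripper lying flat, 104 mm long, cream plastic handle and a thin two-pronged steel fork with a tiny red ball. Its x runs along it towards the fork; origin at mid-length on its underside, z up. The handle, 11 mm wide (y) and 10 mm tall, spans x = -52 to +14 mm; the weight lies at about x = -14 mm, the place to grip it. To go into the tray.
- buttonhole_foot: Sliding buttonhole foot: flat white plastic frame, 92 mm long (x), 28 mm wide (y), 10 mm tall, with open windows and a red tick on one rail, lying flat. Origin: centre of its underside, z up. To go into the tray.
- spool_spent: The nearly used-up spool: the same white tube, 64 mm tall, upright, with only a thin navy wind left, 29 mm across. Origin: centre of its underside. Stays on the table.
- bobbin_bare: The bare bobbin: the same steel bobbin, 26 mm across and 11 mm tall, lying flat with no thread, all steel grey. Origin: centre of its underside. Stays on the table.
- lint_brush: Lint brush lying flat, 104 mm long, with the same cream handle (11 mm wide, 10 mm tall) as the seam ripper but a steel ferrule and black bristles at its +x end. Origin at mid-length on its underside. Stays on the table.
- insert_cup: Fixed white insert, 126 (x) x 92 mm (y), one of three side by side along y, in changing order, in a wooden tray with walls 10 mm above the table. Origin: centre of its underside, 5 mm above the table; inner floor 3 mm higher. At its centre a round cup for the spool: 66 mm across inside, wall 3 mm thick, 12 mm high above the inner floor.
- insert_dish: Fixed white insert, 126 (x) x 92 mm (y), one of three side by side along y, in changing order, in a wooden tray with walls 10 mm above the table. Origin: centre of its underside, 5 mm above the table; inner floor 3 mm higher. At its centre a small round dish for the bobbin: 50 mm across inside, wall 3 mm thick, 4 mm high above the inner floor.
- insert_lanes: Fixed white insert, 126 (x) x 92 mm (y), one of three side by side along y, in changing order, in a wooden tray with walls 10 mm above the table. Origin: centre of its underside, 5 mm above the table; inner floor 3 mm higher. Two lanes along x, 124 mm long, lips 4 mm above inner floor: narrow one 34 mm wide, mid-line y = -27 mm; wide one 52 mm, mid-line y = +18 mm. A thing may point either way.
Not all that is in view belongs to the job. Leave any orange look-alike of the spool_full alone.

How it is judged (in metres and radians):
At the end, for the whole second after the job is handed in: On the floor of their places, at rest, level to 0.12 rad: spool within 13 mm of the cup's centre, bobbin 15 mm of the dish's, ripper 13 mm along and 14 mm across its lane, foot 19 and 15 mm, both along the lane to 0.3 rad. Spent spool, bare bobbin, brush within 20 mm of their start, not tipped (horizontal distance between spool_full and insert_cup below 0.013 m and z of spool_full in the frame of insert_cup between 0 and 0.006 m and angle between each of spool_full, bobbin_wound, seam_ripper, buttonhole_foot's own z axis and vertical below 0.12 rad and horizontal distance between bobbin_wound and insert_dish below 0.015 m and z of bobbin_wound in the frame of insert_dish between 0 and 0.006 m and x of seam_ripper in the frame of insert_lanes between -0.013 and 0.013 m and y of seam_ripper in the frame of insert_lanes between -0.041 and -0.013 m and z of seam_ripper in the frame of insert_lanes between 0 and 0.006 m and angle between the x axis of each of seam_ripper, buttonhole_foot and the x axis of insert_lanes, either way round below 0.3 rad and x of buttonhole_foot in the frame of insert_lanes between -0.019 and 0.019 m and y of buttonhole_foot in the frame of insert_lanes between 0.003 and 0.033 m and z of buttonhole_foot in the frame of insert_lanes between 0 and 0.006 m and linear speed of each of spool_full, bobbin_wound, seam_ripper, buttonhole_foot below 0.02 m/s and distance of each of spool_spent, bobbin_bare, lint_brush from where it was at the start of the episode below 0.02 m and angle between each of spool_spent, bobbin_bare, lint_brush's own z axis and vertical below 0.15 rad); the robot touches nothing.
It fails at once if a look-alike (spent spool, bare bobbin or lint brush) is shifted by more than 20 mm (distance of any of spool_spent, bobbin_bare, lint_brush from where it was at the start of the episode above 0.02 m).
It also fails if it takes over 106 s, if anything falls off the work surface, if the arm or the gripper's body presses on something with over 40 N, if the wrist force passes 120 N, or if a joint passes its speed limit or range.

## Working session

There is one attempt and no reset: what is moved stays moved. The work goes in short steps, Python scripts to look and compute and a tool call to move; the robot and the scene stay as the last step left them, time stands still between calls to the robot, and variables do not carry over. Pictures are saved under pics/ and viewed, at most 14 in all, crops included, and the job is handed in when it is done.

Besides the shell and the picture viewer there is one more tool, called after "Call:" as name(argument=value, ...) on one line, values as JSON. jog_arm: Moves the arm, as the interface text tells. Its arguments: {"type":"object","properties":{"motion":{"type":"array","items":{"type":"array","items":{"type":"array","items":{"type":"number"}}}},"newtons":{"type":"number"}},"required":["motion"]}

```bash
mkdir -p pics; ls; python3 - <<'E'
from station import env
import cv2
for n in("top","scene"):
    im=env.get_image(n); cv2.imwrite(f"pics/{n}0.png",cv2.resize(im[:,:,::-1],(800,600),interpolation=cv2.INTER_CUBIC)); cv2.imwrite(f"pics/raw_{n}.png",im[:,:,::-1])
    c=env.calibration(n);print(n,c)
print(env.finger_overhang,env.get_state())
E
```

```text
pics
top {'fx': 438.50589752395183, 'fy': 438.50589752395183, 'cx': 282.2516424388652, 'cy': 205.94899217614457, 'R': array([[ 0.00375622, -0.99969446,  0.02443114],
       [-0.98850252, -0.00740496, -0.15102298],
       [ 0.15115775, -0.02358297, -0.9882283 ]]), 't': array([ -9.01383205, 542.74428581, 863.97628883])}
scene {'fx': 445.782163384388, 'fy': 445.782163384388, 'cx': 277.58150883526923, 'cy': 203.97851329489455, 'R': array([[ 0.50547141,  0.86282683,  0.00534043],
       [ 0.71183244, -0.41350019, -0.56772544],
       [-0.48764047,  0.29077047, -0.82320065]]), 't': array([-283.75021947, -357.49102302, 1171.75398974])}
11.0 {'time_s': 0.1, 'joints': array([ 1.21901123e+00,  2.38756765e-01, -1.41594551e-02,  1.31922386e+00,
        3.61672902e-05,  1.57080207e+00]), 'joint_vel': array([-8.89656311e-04, -3.21979612e-04,  1.99164351e-03, -3.50763474e-05,
        2.94076067e-04,  1.35966865e-04]), 'joint_torque': array([-2.80686145e-04, -5.39717960e+01,  3.47000813e+01,  1.34070384e-02,
       -5.03201466e-05, -2.46090303e-05]), 'ee_pos': array([180.76619468, 492.51118136, 241.72712833]), 'ee_rot': array([-1.35372265e-04,  1.74989782e-01,  9.84570020e-01, -6.58345317e-04]), 'contact_force': array([0.76438617, 0.51600475, 0.05470199]), 'torque': array([ 0.00736881, -0.06376135, -0.02495336]), 'finger_force': 0.0, 'grip_width': 85.40162339045993}
```

View pics/top0.png

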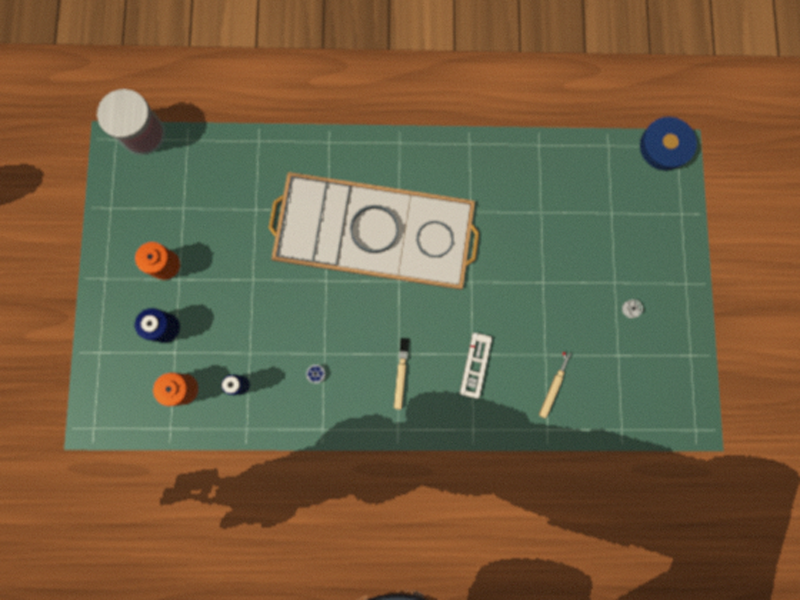

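View pics/scene0.png

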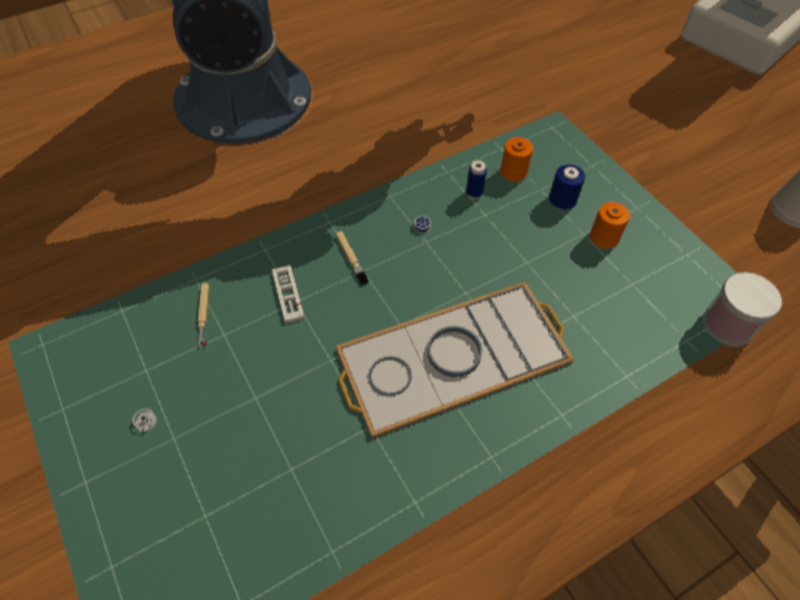

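Full-spool candidates in the top view (800-wide pixels):
- Navy thick (150,323), white tube: my choice.
- Spent navy (232,384): thin.
- Orange (153,257) and (172,387): look-alikes.
- Blue tape roll (668,143).

Bobbins: wound (316,373), bare (632,309). Cream handles: ripper (556,384) with the red ball, brush (402,374) with black bristles. Foot (477,366). The tray runs lanes, cup, dish from left to right. I'll check the choices in close crops.

```bash
python3 - <<'E'
import cv2,numpy as np
im=cv2.imread("pics/raw_top.png")
def crop(x0,y0,w,h,k):
    c=cv2.resize(im[y0:y0+h,x0:x0+w],None,fx=k,fy=k,interpolation=cv2.INTER_CUBIC)
    for i in range(0,w,10):
        cv2.line(c,(i*k,0),(i*k,6 if i%50 else 14),(0,255,255),1)
        if i%20==0: cv2.putText(c,str(x0+i),(i*k,22),0,.35,(0,255,255),1)
    for j in range(0,h,10):
        cv2.line(c,(0,j*k),(6,j*k),(0,255,255),1)
        if j%20==0 and j: cv2.putText(c,str(y0+j),(8,j*k+4),0,.35,(0,255,255),1)
    return c
cv2.imwrite("pics/c1.png",np.vstack([crop(90,212,160,75,5)[:300],crop(265,225,160,60,5)]))
cv2.imwrite("pics/c2.png",crop(185,115,155,95,5))
E
```

```text
(no output)
```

View pics/c1.png

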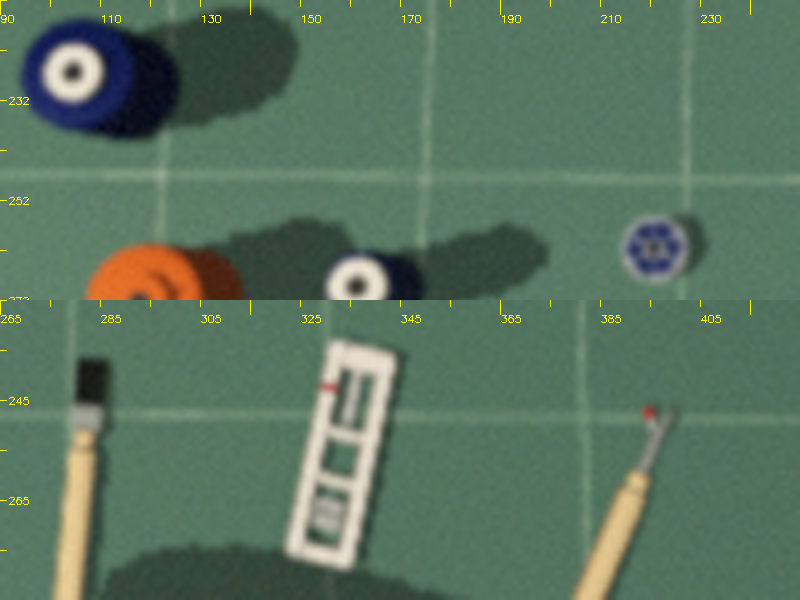

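View pics/c2.png

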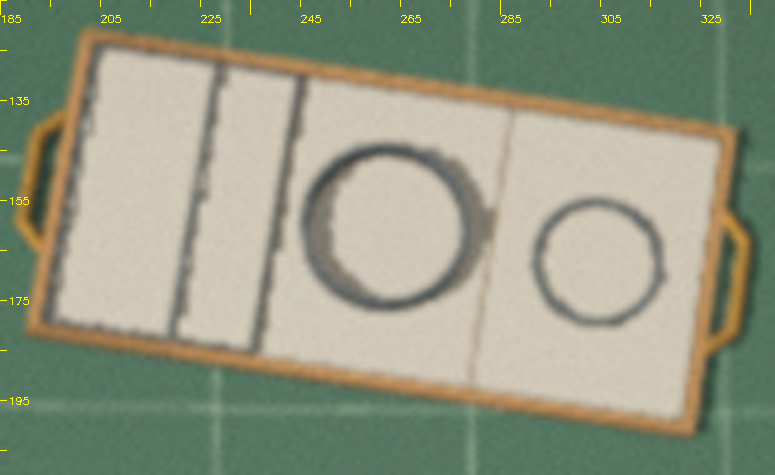

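Crops confirm the choices. In raw pixels, the full spool's tube top is at (104.4,226.4), the wound bobbin (navy windows) at (220.8,261.6), the foot centre at (333.5,255.9) and the ripper (red ball, fork) handle front at (392.4,260). The cup ring is at (262.4,160.4) and the dish at (304.6,167.4). The wide lane is outermost on the left.

```bash
cat > h.py <<'E'
from station import env
import numpy as np, cv2
def w(name,u,v,z):
    c=env.calibration(name);R=np.array(c["R"]);t=np.array(c["t"])
    d=R.T@np.array([(u-c["cx"])/c["fx"],(v-c["cy"])/c["fy"],1]);o=-R.T@t
    return (o+d*(z-o[2])/d[2])[:2]
def yaw(q):
    from scipy.spatial.transform import Rotation as Ro
    y=Ro.from_quat([*q[1:],q[0]]).as_matrix()[:,1];return np.degrees(np.arctan2(y[1],y[0]))
def ang(a,b): d=np.subtract(b,a);return np.degrees(np.arctan2(d[1],d[0]))
E
python3 - <<'E'
from h import *
np.set_printoptions(precision=1,suppress=True)
P=lambda u,v,z:w("top",u,v,z)
for n,a in dict(full=(104.4,226.4,64),spent=(161.4,269.2,64),orLow=(120.4,271,64),orUp=(107,180,64),bob=(220.8,261.6,11),foot=(333.5,255.9,10),hfront=(392.4,260,5),htail=(381.5,290.5,5),ftip=(397.8,247.6,5),cup=(262.4,160.4,20),dish=(304.6,167.4,12)).items(): print(n,P(*a))
fa=P(265+319.5/5,225+261.5/5,10);fb=P(265+365.5/5,225+47.5/5,10)
print("foot len ang",np.hypot(*(fb-fa)),ang(fa,fb),(fa+fb)/2)
h1,h2=P(381.5,290.5,5),P(392.4,260,5);print("rip handle",np.hypot(*(h2-h1)),ang(h1,h2),(h1+h2)/2)
c,d=P(262.4,160.4,20),P(304.6,167.4,12);print("cup-dish",np.hypot(*(c-d)),"tray y ang",ang(d,c),"lanes",2*c-d)
tc=[P(185+x/5,115+y/5,10) for x,y in((85,30),(738,130),(692,432),(30,330))]
print("tray",tc,sum(tc)/4,ang(tc[3],tc[0]),ang(tc[2],tc[1]),ang(tc[1],tc[0]))
m=sum(tc)/4;y=(tc[0]-tc[1]+tc[3]-tc[2]);y/=np.hypot(*y);x=np.array([y[1],-y[0]]);L=m+92*y
print("lanes from tray",L,"narrow",L-27*y,"wide",L+18*y,"cup",m,"dish",m-92*y)
print(yaw(env.get_state()["ee_rot"]))
E
```

```text
full [495.8 346.4]
spent [412.4 230.5]
orLow [408.6 309.8]
orUp [589.5 347.2]
bob [429.  121.1]
foot [ 442.  -115.1]
hfront [ 434.1 -241. ]
htail [ 370.4 -215.8]
ftip [ 460.4 -253.5]
cup [644.6  36.5]
dish [632.  -54.7]
foot len ang 92.09230239491487 -12.983493363535075 [ 442.3 -115.2]
rip handle 68.46634359677348 -21.602078503620938 [ 402.3 -228.4]
cup-dish 92.0844053446796 tray y ang 82.15962761712251 lanes [657.1 127.7]
tray [array([734.6, 169.9]), array([ 692.5, -116.6]), array([558.1, -95. ]), array([600.2, 189.2])] [646.4  36.9] -8.168795768109613 -9.144663644638783 81.63349379386439
lanes from tray [659.8 127.9] narrow [655.9 101.2] wide [662.4 145.7] cup [646.4  36.9] dish [632.9 -54.1]
69.84386986368963
```

Call:
jog_arm(motion=[[[0,0,0,3.94,-1.83,-1,8.5],[0,0,0,3.94,-1.83,-1,8.5],[0,0,0,3.94,-1.83,-1,8.5],[0,0,0,3.94,-1.83,-1,8.5],[0,0,0,3.94,-1.83,-1,8.5],[0,0,0,3.94,-1.83,-1,8.5],[0,0,0,3.94,-1.83,-1,8.5],[0,0,0,3.94,-1.83,-1,8.5]]], newtons=40)

```text
time_s: 0.9
ee_pos: [497.5, 345.2, 161.5]
ee_rot: [-0.0, 0.175, 0.985, -0.0]
contact_force: [0.2, -0.3, -0.5]
grip_width: 85.0
finger_force: 0.0
```

Call:
jog_arm(motion=[[[0,0,0,-0.15,0.1,-3,8.5],[0,0,0,0,0,-3,8.5],[0,0,0,0,0,-3,8.5],[0,0,0,0,0,-3,8.5],[0,0,0,0,0,-0.6,8.5],[0,0,0,0,0,0,3.5],[0,0,0,0,0,0,3.5],[0,0,0,0,0,0,3.5]]])

```text
time_s: 1.7
ee_pos: [495.5, 348.0, 38.0]
ee_rot: [0.001, 0.175, 0.985, 0.001]
contact_force: [0.0, -2.2, 6.1]
grip_width: 45.3
finger_force: 39.8
```

Call:
jog_arm(motion=[[[0,0,0,0,0,1.5,3.5],[0,0,0,0,0,3,3.5],[0,0,0,0,0,3,3.5],[0,0,0,0,-1,0.5,3.5],[0,0,0,1,-2,0,3.5],[0,0,0,1.5,-3,0,3.5],[0,0,0,1.5,-3,0,3.5],[0,0,0,1.5,-3,0,3.5]]])

```text
time_s: 2.5
ee_pos: [549.9, 226.1, 116.8]
ee_rot: [0.0, 0.175, 0.985, 0.0]
contact_force: [0.4, -0.2, 0.2]
grip_width: 44.9
finger_force: 41.0
```

Call:
jog_arm(motion=[[[0,0,0,1.5,-3,0,3.5],[0,0,0,1.5,-3,0,3.5],[0,0,0,1.5,-3,0,3.5],[0,0,0,1.5,-3,0,3.5],[0,0,0,1.5,-3,0,3.5],[0,0,0,1.5,-3,0,3.5],[0,0,0,0.5,-1,0,3.5],[0,0,0,0,0,0,3.5]]])

```text
time_s: 3.3
ee_pos: [644.9, 35.8, 116.3]
ee_rot: [0.0, 0.176, 0.984, -0.0]
contact_force: [-0.2, 0.2, -1.5]
grip_width: 45.0
finger_force: 41.0
```

Call:
jog_arm(motion=[[[0,0,0,0,0,-1.5,3.5],[0,0,0,0,0,-2,3.5],[0,0,0,0,0,-1.5,3.5],[0,0,0,0,0,-1,3.5],[0,0,0,0,0,-0.5,3.5],[0,0,0,0,0,-0.3,3.5],[0,0,0,0,0,0,3.5],[0,0,0,0,0,0,3.5]]])

```text
time_s: 4.1
ee_pos: [645.0, 37.5, 48.9]
ee_rot: [0.0, 0.175, 0.985, 0.0]
contact_force: [0.4, 0.3, -0.8]
grip_width: 45.4
finger_force: 41.0
```

```bash
python3 - <<'E'
from h import *
s=env.get_state();print(s["ee_pos"],s["contact_force"],s["grip_width"])
a=env.get_image("scene")[200:330,200:430,::-1];cv2.imwrite("pics/s1.png",cv2.resize(a,None,fx=3,fy=3,interpolation=2))
E
```

```text
[644.95693719  37.53393483  48.91180697] [ 0.37188913  0.28633991 -0.84325909] 45.43253108210542
```

View pics/s1.png

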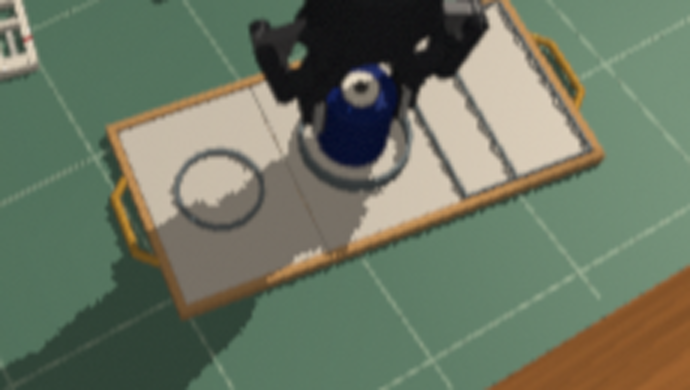

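The spool stands upright inside the cup ring, at about (355,120) in the crop. I'll lower the last bit and release.

Call:
jog_arm(motion=[[[0,0,0,0,0,-0.1,3.5],[0,0,0,0,0,-0.1,3.5],[0,0,0,0,0,0,3.5],[0,0,0,0,0,0,5.5],[0,0,0,0,0,0,6.5],[0,0,0,0,0,0,7],[0,0,0,0,0,2,7],[0,0,0,0,0,3,7]]])

```text
time_s: 4.95
ee_pos: [643.3, 37.4, 95.1]
ee_rot: [-0.002, 0.175, 0.985, -0.0]
contact_force: [0.5, 1.1, -0.3]
grip_width: 70.0
finger_force: 0.0
```

Call:
jog_arm(motion=[[[0,0,0,0,0,3,7],[0,0,0,-1,0.45,1,6],[0,0,0,-3,1.2,0,5],[0,0,0,-3.5,1.36,0,5],[0,0,0,-3.5,1.36,0,5],[0,0,0,-3.5,1.36,0,5],[0,0,0,-3.5,1.36,0,5],[0,0,0,-3.5,1.36,-2,5]]])

```text
time_s: 5.75
ee_pos: [428.9, 122.6, 117.3]
ee_rot: [0.002, 0.175, 0.985, 0.001]
contact_force: [-0.2, 0.9, 1.0]
grip_width: 50.1
finger_force: 0.0
```

Call:
jog_arm(motion=[[[0,0,0,0,0,-3,5],[0,0,0,0,0,-3,5],[0,0,0,0,0,-2,5],[0,0,0,0,0,-1,5],[0,0,0,0,0,0,5],[0,0,0,0,0,0,5],[0,0,0,0,0,0,5],[0,0,0,0,0,0,5]]])

```text
time_s: 6.55
ee_pos: [430.3, 122.1, 27.1]
ee_rot: [0.001, 0.175, 0.985, 0.0]
contact_force: [0.2, 0.6, 0.2]
grip_width: 50.0
finger_force: 0.0
```

```bash
python3 - <<'E'
from h import *
s=env.get_state();print(s["ee_pos"],s["joints"])
a=env.get_image("scene")[120:210,230:370,::-1];b=env.get_image("scene")[200:290,230:370,::-1];cv2.imwrite("pics/s2.png",cv2.resize(np.vstack([a,b]),None,fx=3.3,fy=3.3,interpolation=2))
E
```

```text
[430.2841023  122.05174947  27.09976036] [ 2.76461025e-01  2.94710310e-01 -5.55164152e-01  7.19321081e-01
 -1.01785141e-04  6.28369637e-01]
```

View pics/s2.png

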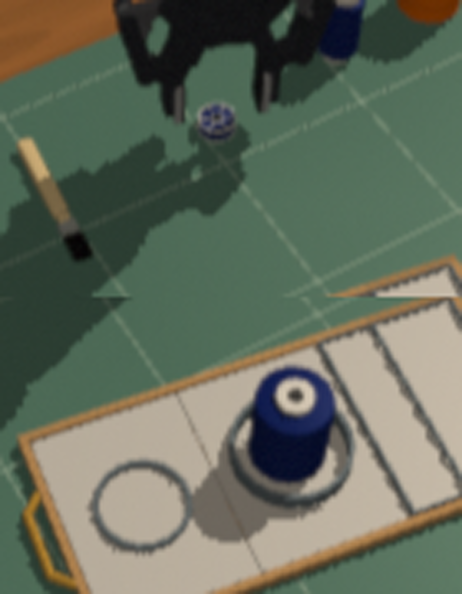

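Spool stands upright and centred in the cup. The bobbin, at (215,120), lies between the open fingers. Next I descend and grip.

Call:
jog_arm(motion=[[[0,0,0,0,0,-0.7,5],[0,0,0,0,0,-0.6,5],[0,0,0,0,0,0,5],[0,0,0,0,0,0,3],[0,0,0,0,0,0,1.5],[0,0,0,0,0,0,1.5],[0,0,0,0,0,0,1.5],[0,0,0,0,0,0,1.5]]])

```text
time_s: 7.45
ee_pos: [429.6, 121.9, 13.4]
ee_rot: [0.0, 0.175, 0.985, 0.0]
contact_force: [-0.6, -0.4, 3.2]
grip_width: 23.3
finger_force: 39.3
```

Call:
jog_arm(motion=[[[0,0,0,0,0,1,1.5],[0,0,0,0,0,2,1.5],[0,0,0,0,0,2.5,1.5],[0,0,0,1.5,-1,1,1.5],[0,0,0,2,-1.8,0,1.5],[0,0,0,3,-2.5,0,1.5],[0,0,0,3,-2.5,0,1.5],[0,0,0,3,-2.5,0,1.5]]])

```text
time_s: 8.25
ee_pos: [555.8, 17.9, 79.2]
ee_rot: [0.0, 0.175, 0.985, 0.0]
contact_force: [0.4, 1.2, 0.3]
grip_width: 23.6
finger_force: 39.3
```

Call:
jog_arm(motion=[[[0,0,0,3,-2.5,0,1.5],[0,0,0,2.7,-2.5,0,1.5],[0,0,0,2,-1.6,-0.5,1.5],[0,0,0,0,-0.5,-1,1.5],[0,0,0,0,0,-1,1.5],[0,0,0,0,0,-0.5,1.5],[0,0,0,0,0,0,1.5],[0,0,0,0,0,0,1.5]]])

```text
time_s: 9.05
ee_pos: [631.2, -51.3, 48.6]
ee_rot: [-0.0, 0.175, 0.985, -0.0]
contact_force: [-0.5, -0.4, 0.4]
grip_width: 23.8
finger_force: 39.3
```

```bash
python3 - <<'E'
from h import *
s=env.get_state();print(s["ee_pos"],s["grip_width"])
a=env.get_image("scene")[190:310,210:350,::-1];cv2.imwrite("pics/s3.png",cv2.resize(a,None,fx=4,fy=4,interpolation=2))
E
```

```text
[631.15232907 -51.31255151  48.58665072] 23.770075834017046
```

View pics/s3.png

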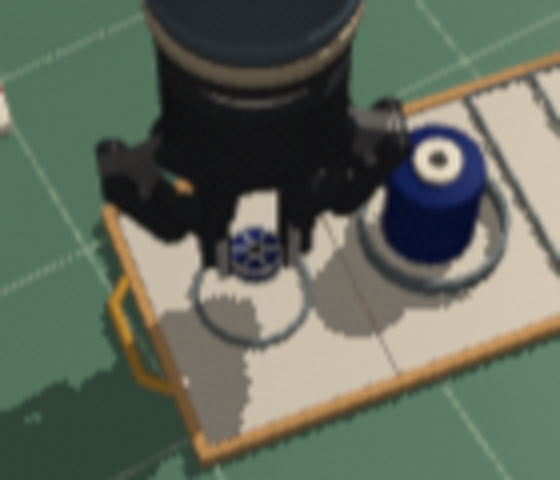

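```bash
python3 - <<'E'
from h import *
print(w("scene",210+257/4,190+252/4,46), w("scene",210+252/4,190+295/4,12))
E
```

```text
[634.76800568 -50.30428965] [637.40042499 -54.57079619]
```

The bobbin is level in the grip at (257,252), a few mm off the dish centre. I'll correct that, lower and release.

Call:
jog_arm(motion=[[[0,0,0,0.2,-0.5,-0.5,1.5],[0,0,0,0,0,-1,1.5],[0,0,0,0,0,-0.7,1.5],[0,0,0,0,0,-0.3,1.5],[0,0,0,0,0,0,1.5],[0,0,0,0,0,0,1.5],[0,0,0,0,0,0,1.5],[0,0,0,0,0,0,1.5]]])

```text
time_s: 9.9
ee_pos: [633.8, -57.1, 23.6]
ee_rot: [0.0, 0.175, 0.985, -0.0]
contact_force: [0.2, 0.4, -0.2]
grip_width: 23.9
finger_force: 39.3
```

Call:
jog_arm(motion=[[[0,0,0,0,0,-0.1,1.5],[0,0,0,0,0,0,3],[0,0,0,0,0,0,4],[0,0,0,0,0,0,4],[0,0,0,0,0,1.5,4],[0,0,0,0,0,3,4],[0,0,0,0,0,3,4.5],[0,0,0,-1,-0.5,1,4.5]]])

```text
time_s: 10.7
ee_pos: [625.8, -61.9, 110.3]
ee_rot: [0.002, 0.175, 0.985, 0.0]
contact_force: [1.1, 0.0, -0.4]
grip_width: 44.9
finger_force: 0.0
```

Call:
jog_arm(motion=[[[0,0,1.2,-2,-0.5,0,5],[0,0,1.2,-3,-1,0,5.5],[0,0,1.2,-3.5,-1,0,5.5],[0,0,1.2,-3.5,-1,0,5.5],[0,0,1.2,-3.5,-1,-1,5.5],[0,0,1.2,-2.5,-0.8,-2,5.5],[0,0,0,-0.2,0,-2,5.5],[0,0,0,0,0,-2,5.5]]])

```text
time_s: 11.5
ee_pos: [439.8, -115.4, 36.6]
ee_rot: [-0.0, 0.113, 0.994, -0.0]
contact_force: [0.5, -0.1, -0.0]
grip_width: 55.3
finger_force: 0.0
```

Call:
jog_arm(motion=[[[0,0,0,0,0,-1,5.5],[0,0,0,0,0,-0.4,5.5],[0,0,0,0,0,0,5.5],[0,0,0,0,0,0,5.5],[0,0,0,0,0,0,5.5],[0,0,0,0,0,0,5.5],[0,0,0,0,0,0,5.5],[0,0,0,0,0,0,5.5]]])

```text
time_s: 12.3
ee_pos: [441.7, -115.1, 23.5]
ee_rot: [0.0, 0.113, 0.994, -0.0]
contact_force: [0.1, -1.8, 0.2]
grip_width: 55.2
finger_force: 0.0
```

```bash
python3 - <<'E'
from h import *
s=env.get_state();print(s["ee_pos"],yaw(s["ee_rot"]))
im=env.get_image("scene")[:,:,::-1];a=im[165:245,170:310];b=im[225:305,220:360];cv2.imwrite("pics/s4.png",cv2.resize(np.vstack([a,b]),None,fx=3.7,fy=3.7,interpolation=2))
E
```

```text
[ 441.71865112 -115.09407768   23.45692201] 77.0466394273731
```

View pics/s4.png

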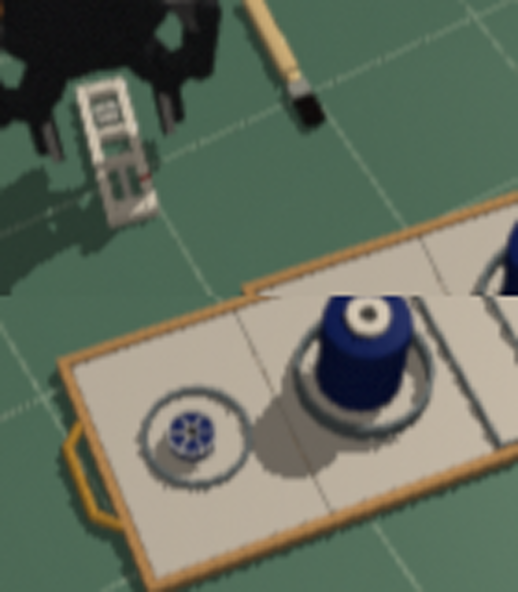

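Bobbin lies flat in the dish at (192,435), near its centre. The foot, at (115,150), sits between the open fingers. Next: grip it.

Call:
jog_arm(motion=[[[0,0,0,0,0,-0.6,5.5],[0,0,0,0,0,-0.4,5.5],[0,0,0,0,0,0,5.5],[0,0,0,0,0,0,4],[0,0,0,0,0,0,2],[0,0,0,0,0,0,2],[0,0,0,0,0,0,2],[0,0,0,0,0,0,2]]])

```text
time_s: 13.15
ee_pos: [441.7, -115.1, 13.5]
ee_rot: [0.0, 0.113, 0.994, -0.0]
contact_force: [-0.6, 0.9, 3.8]
grip_width: 26.6
finger_force: 39.7
```

Call:
jog_arm(motion=[[[0,0,0,0,0,1,2],[0,0,0,0,0,2,2],[0,0,0,0,0,3,2],[0,0,0,0,0,3,2],[0,0,1,1.5,1.5,2,2],[0,0,1,2,2.5,0.5,2],[0,0,1,2.5,3,0,2],[0,0,1,2.5,3,0,2]]])

```text
time_s: 13.95
ee_pos: [527.6, -14.1, 129.5]
ee_rot: [0.001, 0.078, 0.997, -0.0]
contact_force: [-0.7, -0.1, -1.0]
grip_width: 26.8
finger_force: 39.4
```

Call:
jog_arm(motion=[[[0,0,1,2.5,3,0,2],[0,0,0,2.5,3,0,2],[0,0,0,2.5,3,0,2],[0,0,0,2.5,3,0,2],[0,0,0,2,2.5,-1,2],[0,0,0,1.4,1.5,-2,2],[0,0,0,0,0,-2,2],[0,0,0,0,0,-1,2]]])

```text
time_s: 14.75
ee_pos: [659.8, 145.3, 66.6]
ee_rot: [-0.001, 0.069, 0.998, -0.0]
contact_force: [0.1, 0.1, -0.2]
grip_width: 26.8
finger_force: 39.4
```

Call:
jog_arm(motion=[[[0,0,0,0,0,-1,2],[0,0,0,0,0,-0.5,2],[0,0,0,0,0,0,2],[0,0,0,0,0,0,2],[0,0,0,0,0,0,2],[0,0,0,0,0,0,2],[0,0,0,0,0,0,2],[0,0,0,0,0,0,2]]])

```text
time_s: 15.55
ee_pos: [660.6, 144.9, 53.5]
ee_rot: [0.0, 0.069, 0.998, -0.0]
contact_force: [-0.0, 0.4, 0.1]
grip_width: 26.4
finger_force: 39.4
```

```bash
python3 - <<'E'
from h import *
s=env.get_state();print(s["ee_pos"],yaw(s["ee_rot"]),s["grip_width"])
im=env.get_image("scene")[:,:,::-1];cv2.imwrite("pics/s5.png",cv2.resize(im[160:290,260:420],None,fx=4,fy=4,interpolation=2))
E
```

```text
[660.64876669 144.90053561  53.48413726] 82.04343537913267 26.436326032920746
```

View pics/s5.png

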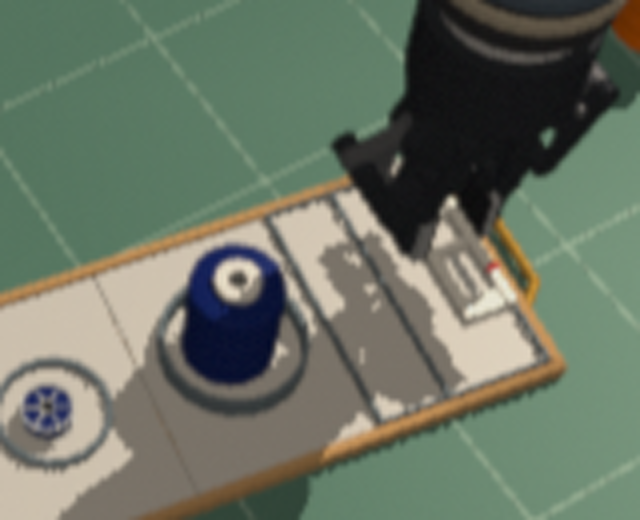

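Foot is held level and lined up above the wide lane. I'll lower and release.

Call:
jog_arm(motion=[[[0,0,0,0,0,-1,2],[0,0,0,0,0,-1,2],[0,0,0,0,0,-0.7,2],[0,0,0,0,0,-0.3,2],[0,0,0,0,0,-0.1,2],[0,0,0,0,0,0,2],[0,0,0,0,0,0,2],[0,0,0,0,0,0,2]]])

```text
time_s: 16.4
ee_pos: [660.8, 144.9, 22.6]
ee_rot: [0.0, 0.069, 0.998, 0.0]
contact_force: [-0.3, 0.1, -0.3]
grip_width: 27.0
finger_force: 39.4
```

Call:
jog_arm(motion=[[[0,0,0,0,0,0,3.2],[0,0,0,0,0,0,4],[0,0,0,0,0,0,4],[0,0,0,0,0,1,4],[0,0,0,0,0,2,4],[0,0,0,0,0,3,4],[0,0,0,0,0,3,4],[0,0,0,-1,-1,1,4]]])

```text
time_s: 17.2
ee_pos: [652.8, 135.9, 126.2]
ee_rot: [0.003, 0.069, 0.998, 0.001]
contact_force: [1.3, 0.7, 0.9]
grip_width: 40.0
finger_force: 0.0
```

Call:
jog_arm(motion=[[[0,0,-2,-1,-1.6,0,4],[0,0,-2,-2.2,-3.2,0,4],[0,0,-2,-2.2,-3.2,0,4],[0,0,-2,-2.2,-3.2,0,4],[0,0,-2,-2.2,-3.2,0,4],[0,0,-2,-2.2,-3.2,0,4],[0,0,-2,-2.2,-3.2,0,4],[0,0,0,-2.2,-3.2,0,4]]])

```text
time_s: 18.0
ee_pos: [484.6, -106.3, 122.3]
ee_rot: [-0.0, 0.191, 0.982, -0.0]
contact_force: [0.3, -0.2, -0.2]
grip_width: 40.3
finger_force: 0.0
```

Call:
jog_arm(motion=[[[0,0,0,-2.2,-3.2,0,4],[0,0,0,-2.2,-3.2,0,4],[0,0,0,-2.2,-3.2,0,4],[0,0,0,-1.4,-2.9,-2,4],[0,0,0,0,0,-3,4],[0,0,0,0,0,-3,4],[0,0,0,0,0,-1.5,4],[0,0,0,0,0,0,4]]])

```text
time_s: 18.8
ee_pos: [404.3, -229.3, 25.5]
ee_rot: [-0.002, 0.191, 0.982, 0.001]
contact_force: [1.0, -0.2, -0.2]
grip_width: 40.0
finger_force: 0.0
```

```bash
python3 - <<'E'
from h import *
s=env.get_state();print(s["ee_pos"],yaw(s["ee_rot"]))
im=env.get_image("scene")[:,:,::-1];a=im[175:255,100:240];b=im[185:265,280:420];cv2.imwrite("pics/s6.png",cv2.resize(np.vstack([a,b]),None,fx=3.7,fy=3.7,interpolation=2))
E
```

```text
[ 404.26332789 -229.27417654   25.53736598] 68.00984027637259
```

View pics/s6.png

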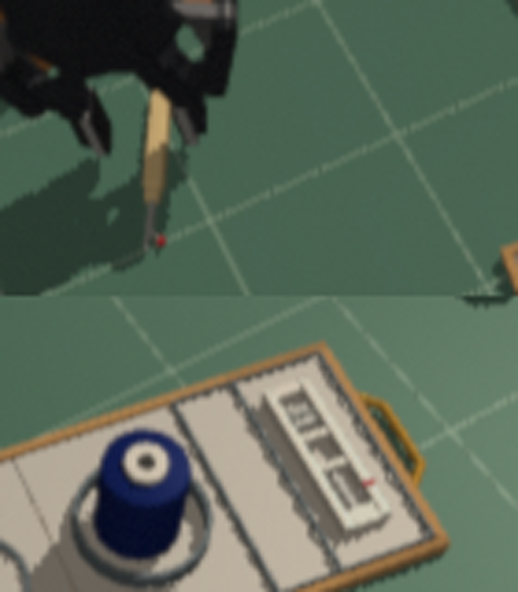

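The foot lies inside the wide lane (centre about (325,455)), to be checked at the end. The ripper handle, at (158,140), is between the fingers. Gripping now.

Call:
jog_arm(motion=[[[0,0,0,0.2,-0.1,-0.7,4],[0,0,0,0,0,-0.5,4],[0,0,0,0,0,0,4],[0,0,0,0,0,0,2],[0,0,0,0,0,0,0.5],[0,0,0,0,0,0,0.5],[0,0,0,0,0,0,0.5],[0,0,0,0,0,0,0.5]]])

```text
time_s: 19.65
ee_pos: [408.8, -231.2, 15.7]
ee_rot: [0.0, 0.19, 0.982, -0.0]
contact_force: [-0.8, 1.3, 5.3]
grip_width: 9.3
finger_force: 39.5
```

Call:
jog_arm(motion=[[[0,0,0,0,0,1,0.5],[0,0,0,0,0,2,0.5],[0,0,0,0,0,3,0.5],[0,0,0,0,0,3,0.5],[0,0,2,1,1.5,2.5,0.5],[0,0,2,1.8,2.6,0,0.5],[0,0,2,2.2,3,0,0.5],[0,0,2,2.2,3,0,0.5]]])

```text
time_s: 20.45
ee_pos: [481.3, -129.2, 131.3]
ee_rot: [0.001, 0.121, 0.993, -0.0]
contact_force: [0.3, 0.5, 0.5]
grip_width: 9.4
finger_force: 39.1
```

Call:
jog_arm(motion=[[[0,0,2,2.2,3,0,0.5],[0,0,2,2.2,3,0,0.5],[0,0,2,2.2,3.2,0,0.5],[0,0,0,2.2,3.2,0,0.5],[0,0,0,2.2,3.2,0,0.5],[0,0,0,2.2,3.2,0,0.5],[0,0,0,2,3,0,0.5],[0,0,0,1,1.7,0,0.5]]])

```text
time_s: 21.25
ee_pos: [643.9, 107.4, 130.6]
ee_rot: [0.0, 0.069, 0.998, 0.0]
contact_force: [-0.1, -0.7, -0.7]
grip_width: 9.4
finger_force: 39.2
```

Call:
jog_arm(motion=[[[0,0,0,0,0,-2,0.5],[0,0,0,0,0,-2.5,0.5],[0,0,0,0,0,-2,0.5],[0,0,0,0,0,-1.5,0.5],[0,0,0,0,0,0,0.5],[0,0,0,0,0,0,0.5],[0,0,0,0,0,0,0.5],[0,0,0,0,0,0,0.5]]])

```text
time_s: 22.05
ee_pos: [643.2, 105.0, 51.5]
ee_rot: [0.001, 0.069, 0.998, 0.0]
contact_force: [0.2, 0.6, 0.9]
grip_width: 8.8
finger_force: 39.2
```

```bash
python3 - <<'E'
from h import *
s=env.get_state();print(s["ee_pos"],yaw(s["ee_rot"]),s["grip_width"],s["contact_force"])
a=env.get_image("scene")[170:270,270:410,::-1];b=env.get_image("top")[90:190,190:330,::-1];cv2.imwrite("pics/s7.png",cv2.resize(np.vstack([a,b]),None,fx=3,fy=3,interpolation=2))
E
```

```text
[643.23772233 105.00757505  51.49135265] 82.0430465722917 8.837058883516638 [0.2367189  0.55244167 0.88381438]
```

View pics/s7.png

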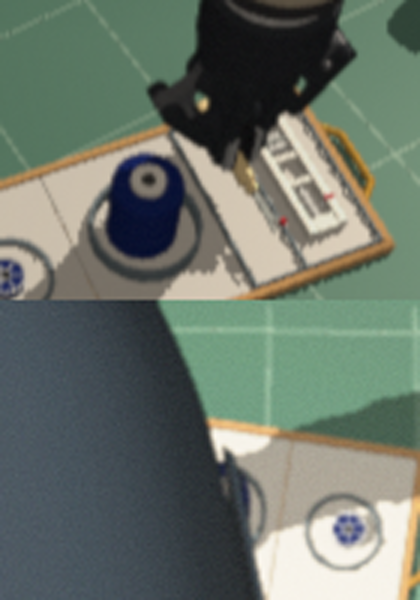

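```bash
python3 - <<'E'
from h import *
from scipy.optimize import fsolve
c=env.calibration("scene")
def pr(X):
    p=c["R"]@X+c["t"];return np.array([c["cx"]+c["fx"]*p[0]/p[2],c["cy"]+c["fy"]*p[1]/p[2]])
for px in((150,90),(170,122),(160,95)):
    t=np.array([270+px[0]/3,170+px[1]/3])
    print(px,fsolve(lambda q:pr(np.array([643-.14*q[0],105-.99*q[0],q[1]]))-t,[60,110]))
E
```

```text
(150, 90) [ 66.0026761  147.88350673]
(170, 122) [ 49.03600689 105.90025493]
(160, 95) [ 58.89627251 139.13127238]
```

Ripper is held level over the narrow lane and the foot lies in its lane. The gripper's elbow should clear the spool top by about 8 mm at the release height. I'll lower gently.

Call:
jog_arm(motion=[[[0,0,0,0,0.1,-1,0.5],[0,0,0,0,0,-0.8,0.5],[0,0,0,0,0,-0.5,0.5],[0,0,0,0,0,-0.3,0.5],[0,0,0,0,0,0,0.5],[0,0,0,0,0,0,0.5],[0,0,0,0,0,0,0.5],[0,0,0,0,0,0,0.5]]])

```text
time_s: 22.95
ee_pos: [642.6, 105.9, 24.2]
ee_rot: [-0.0, 0.069, 0.998, -0.0]
contact_force: [0.0, -0.7, -1.0]
grip_width: 9.5
finger_force: 39.1
```

Call:
jog_arm(motion=[[[0,0,0,0,0,0,1.2],[0,0,0,0,0,0,1.7],[0,0,0,0,0,0,1.7],[0,0,0,0,0,1,1.7],[0,0,0,0,0,2,1.7],[0,0,0,0,0,3,1.7],[0,0,0,0,0,3,1.7],[0,0,0,0,0,3,1.7]]])

```text
time_s: 23.75
ee_pos: [642.5, 105.9, 146.3]
ee_rot: [0.0, 0.069, 0.998, 0.0]
contact_force: [0.4, 0.7, -0.6]
grip_width: 17.1
finger_force: 0.0
```

Call:
jog_arm(motion=[[[0,0,0,-3,0,2,1.7],[0,0,0,-3,0,2,1.7],[0,0,0,-4,0,2,1.7],[0,0,0,-4,0,0,1.7],[0,0,0,-4,0,0,1.7],[0,0,0,-4,0,0,1.7],[0,0,0,-4,0,0,1.7],[0,0,0,-4,0,0,1.7]]])

```text
time_s: 24.55
ee_pos: [341.0, 105.7, 204.9]
ee_rot: [0.001, 0.069, 0.998, 0.0]
contact_force: [0.2, 0.6, -0.1]
grip_width: 17.1
finger_force: 0.0
```

```bash
python3 - <<'E'
from h import *
im=env.get_image("top")[:,:,::-1];a=im[115:210,185:340]
s=env.get_image("scene")[190:310,230:410,::-1]
a=cv2.resize(a,(620,380),interpolation=2);s=cv2.resize(s,(330,220),interpolation=2)
o=np.zeros((600,620,3),np.uint8);o[:380]=a;o[380:,:330]=s;o[380:,330:]=cv2.resize(im[200:310,60:500],(290,220));cv2.imwrite("pics/s8.png",o)
E
```

```text
(no output)
```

View pics/s8.png

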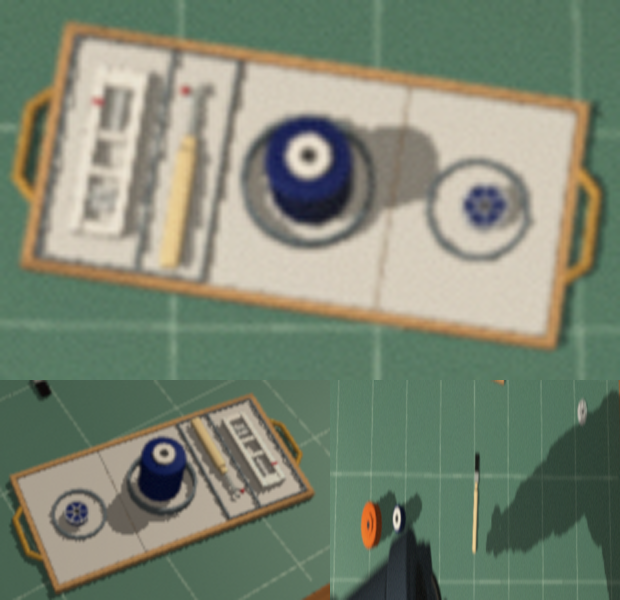

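All four look placed, so I'll check the offsets in numbers. Crop pixels: spool top (308,155), bobbin (485,206), ripper tail (171,265) and fork (200,85), foot ends (122,68) and (100,232).

```bash
python3 - <<'E'
from h import *
np.set_printoptions(precision=1,suppress=True)
P=lambda u,v,z:w("top",185+u/4,115+v/4,z)
cup,dish,L=np.array([645.5,36.7]),np.array([632.5,-54.4]),np.array([658.,128.])
a=np.radians(-8.1);x=np.array([np.cos(a),np.sin(a)]);y=np.array([-x[1],x[0]])
print("spool",P(308,155,72)-cup,"cup now",P(308,181,20)-cup,"bobbin",P(485,206,19)-dish,"dish now",P(478,209,12)-dish)
t,f=P(171,265,13),P(200,85,13);m=(t+f)/2-L;print("rip",m@x,m@y,np.hypot(*(f-t)),ang(t,f))
t,f=P(100,232,18),P(122,68,18);m=(t+f)/2-L;print("foot",m@x,m@y,np.hypot(*(f-t)),ang(t,f))
E
```

```text
spool [-0.6 -0.4] cup now [-0.6  0.7] bobbin [-0.2 -3.4] dish now [-0.1 -0.1]
rip -4.6738697994243985 -25.335938107616617 100.99151780536202 -7.6771884579271665
foot 1.6218529190339463 15.735345490116227 91.44432179040211 -5.819935126215531
```

```bash
python3 -c "
from station import env
print(env.finish_job())"
```

```text
the job is handed in; nothing more can be done
None
```

I placed all four parts in the kit tray and handed the job in at about 25 s. By my camera measurements each is within about 5 mm of its place's centre, inside tolerance. I never reached for the spent spool, bare bobbin or lint brush, and they looked undisturbed in the last picture; the hand-in gave no verdict.

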